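# Snap the cover onto the calibration source

### The arm

A 6-joint arm with a two-finger parallel gripper is mounted at the origin on the work surface. World frame = base frame: x ahead of the robot, y to its left, z up, the work surface at z = 0. Lengths are in m, angles in rad, forces in N, time in s.
With the tool pointing down it reaches from about 0.375 to 0.9 m from the base axis. Payload 3.1 kg.
Tool frame: the origin (TCP) lies at the very end of the fingers, on their centre line; the grasp point (between the pads) lies 19 mm behind it (tcp_to_grasp is the distance from the TCP to the grasp point, in m); x points along the fingers, z is the direction in which the jaws open and shut, and the axes are right-handed (so a half turn about x gives the same grasp; the last joint's range is limited). The gripper opens to 85 mm and grips with 20 to 120 N. Pads are 22 mm wide; open, the fingers measure 114 mm over their backs; the gripper's body (76 mm by 85 mm) begins 54 mm behind the grasp point. The pads swing forward as they close: fully open they stand 13 mm farther back than shut.
Start: joints at [1.032, 0.527, 1.433, -0, 1.181, -0.178], TCP at [0.22, 0.585, 0.231] pointing down, gripper open.
Joint ranges: [-3.08, 3.08], [-0.75, 2.2], [0.22, 2.44], [-1.43, 4.57], [0, 2.65], [-2.85, 2.85]. Speed limits (rad/s): [2.79, 2.79, 3.14, 3.14, 3.14, 3.14].

### API

Orientations are given as a unit quaternion [x, y, z, w].
In Python, from bench import get_obs, capture, camera_model, finish_job, tcp_to_grasp gives the robot as it stands.
- The arm moves only by the tool servo_tool, never from a script. Its argument "deltas" is a list of rows, each a list of 7 numbers: the shift along the tool's x, y, z in units of 30 cm (1.0 is 30 cm), then the turn, a rotation vector about the tool's x, y, z in units of pi rad (1.0 is pi rad), then the gripper's target within -1 to 1 (fully open at 1, half-way at 0, shut at -1). In form: [[dx, dy, dz, rx, ry, rz, fingers], ...]. A call has 1 to 20 rows; each row shifts and turns the commanded pose from where the row before left it, along the tool's axes as they then stand; what a row does not reach is not made up. A row lasts 1/8 s, in which the tool goes at most 62.5 mm and 10.7 degrees, less where a joint would pass 70% of its speed; a pose out of reach is approached as far as the arm can. A call with a number of a shift or a turn outside -1 to 1 is refused whole. A call with a gripper value outside its range is refused whole. The fingers move at their own pace and stop on an object; "newtons" is the grip in N (left out, the last holds). Time passes only in rows, so rows that do not move let the fingers close. It gives the time, the measured TCP pose, the force and the opening at its end, in the units of the state.
- get_obs(): the state, without advancing time (a new reading comes with each control period).
- capture(name): name is "scene" or "top" or "wrist"; returns the picture (480x640x3 uint8, red, green, blue); there is no depth.
- camera_model(name): a dict with "intrinsics" (3x3 intrinsics, pixels), "R" (3x3) and "t" (3): a world point X has camera coordinates R X + t; the wrist camera has in their place "tool_from_camera" (4x4, takes a point from camera to tool coordinates, whose origin is the TCP and whose axes are the tool frame's). Camera axes: x right, y down, z forward; pixel columns grow to the right and rows downward; lengths in m; the calibration is good to about 2 mm. A picture is of the moment at which its call begins: read the wrist's pose just before it. camera_model takes no time and is no camera call.
- finish_job(): hands the job in, once; it reports no verdict.
The state is a dict: "clock": time; "joints": joint angles; "joint_velocities": joint speeds; "joint_torque": joint torques, N m; "tool_pos": TCP position; "eef_rot": TCP orientation; "ft_force": force on the tool from outside, world axes, zero at the start; "torque": the same for the moment, N m; "finger_gap": finger opening in m.
Only numpy, scipy, OpenCV 4.12 (cv2) and the standard library are available. Lean on these libraries where they do the work, as an engineer would, in place of code of your own. Each camera call takes 0.05 s, during which the arm holds its last target.

### The job

The thermometer checks are finished for today. Take the larger of the two round clip-on covers by its grip fin, set it over the raised round port of the larger calibration source (any way round) and press it straight down until both clip arms snap under the rim and the cover sits fully home and level. Do not let it drop; let go of it when it is on.

Things in the scene. Friction and masses are not known exactly. Their poses are not given: they have to be found in the camera images.
- cover: Larger of two grey round covers: disc 72 mm wide, 5 thick, about 0.12 kg. Origin: centre of the disc's underside, z up, 27 mm over the table as it stands on its skirts (inner faces at y +-34 mm). On top a grip fin, 44 mm along x, 14 mm thick along y, top 31 mm over the origin: grip across y. Clip arms at +-x: hooks 25 mm below the origin, 29 mm off axis; tabs reach 17 mm up, 34-41 mm off axis
- port (a point): Centre of the top of the larger source's round port (fixed grey box 150x130x70 mm), 104 mm over the table, z up. Top 38 mm wide, tapering out to a 64 mm rim 17-19 mm below, then a 52 mm neck. Takes the cover at any yaw; the taper centres it from about 8 mm off. Home: cover origin on this point (+-2 mm); unpressed it stays about 10 mm too high. Snapping it home takes about 8 to 20 N
- clip_a (a joint): Sprung clip arm at the cover's +x side (rad): 0 when straight down, at rest or snapped under the rim; about 0.12 while its hook is spread over the rim
- clip_b (a joint): Sprung clip arm at the cover's -x side (rad), the same values as the other
Not all that is in view belongs to the job. What is shaped like the cover but brown or green is not meant.

How it is judged:
By the outcome, as a careful person would: the job done as asked, in the order asked, and still so for the second after the job is handed in, with the robot touching nothing.
It also fails if it takes over 38 s, if anything falls off the work surface, if the arm or the gripper's body presses on something with over 40 N, if the wrist force passes 120 N, or if a joint passes its speed limit or range.

## Working session

There is one attempt and no reset: what is moved stays moved. The work goes in short steps, Python scripts to look and compute and a tool call to move; the robot and the scene stay as the last step left them, time stands still between calls to the robot, and variables do not carry over. Pictures are saved under pics/ and viewed, and the job is handed in when it is done.

Besides the shell and the picture viewer there is one more tool, called as name(argument=value, ...) on one line, values as JSON. servo_tool: Moves the arm, as the interface text tells. Its arguments: {"type":"object","properties":{"deltas":{"type":"array","items":{"type":"array","items":{"type":"number","minimum":-1,"maximum":1}}},"newtons":{"type":"number"}},"required":["deltas"]}

```bash
mkdir -p pics; ls; python3 - <<'E'
from bench import *
import cv2
o=get_obs();print({k:o[k] for k in('clock','tool_pos','eef_rot','ft_force','finger_gap')},tcp_to_grasp)
for n in('scene','top','wrist'):
    cv2.imwrite(f'pics/{n}0.png',cv2.cvtColor(capture(n),cv2.COLOR_RGB2BGR));print(n,camera_model(n))
E
```

```text
pics
{'clock': 0.0, 'tool_pos': array([0.21964154, 0.58435188, 0.23031348]), 'eef_rot': array([-0.40278811,  0.58210854,  0.40214959,  0.58067813]), 'ft_force': array([0.02472233, 0.24079768, 0.97526009]), 'finger_gap': 0.08555482865027726} 0.0187
scene {'intrinsics': array([[476.94793472,   0.        , 317.10674597],
       [  0.        , 476.94793472, 235.95448246],
       [  0.        ,   0.        ,   1.        ]]), 'R': array([[ 0.52876846,  0.84871417, -0.00939031],
       [ 0.62822823, -0.39879208, -0.66805251],
       [-0.57073042,  0.34734584, -0.74405488]]), 't': array([-0.28172181, -0.29808116,  1.11241407])}
top {'intrinsics': array([[534.73659158,   0.        , 316.96569261],
       [  0.        , 534.73659158, 250.42121299],
       [  0.        ,   0.        ,   1.        ]]), 'R': array([[-0.02052035, -0.99978001, -0.00434137],
       [-0.98701691,  0.02094988, -0.15924421],
       [ 0.15930013,  0.00101725, -0.98722968]]), 't': array([0.02484591, 0.56822435, 0.9369627 ])}
wrist {'intrinsics': array([[349.94962792,   0.        , 320.7506942 ],
       [  0.        , 349.94962792, 247.08663593],
       [  0.        ,   0.        ,   1.        ]]), 'tool_from_camera': array([[-1.25263417e-04, -2.66110118e-01,  9.63942628e-01,
        -1.43455017e-01],
       [ 3.82390657e-04, -9.63942578e-01, -2.66110054e-01,
         6.86714826e-02],
       [ 9.99999919e-01,  3.35268800e-04,  2.22504764e-04,
         1.00066280e-03],
       [ 0.00000000e+00,  0.00000000e+00,  0.00000000e+00,
         1.00000000e+00]])}
```

View pics/scene0.png

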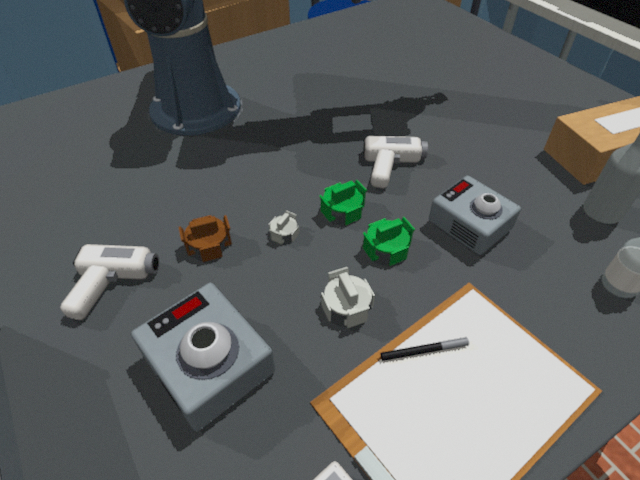

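View pics/top0.png

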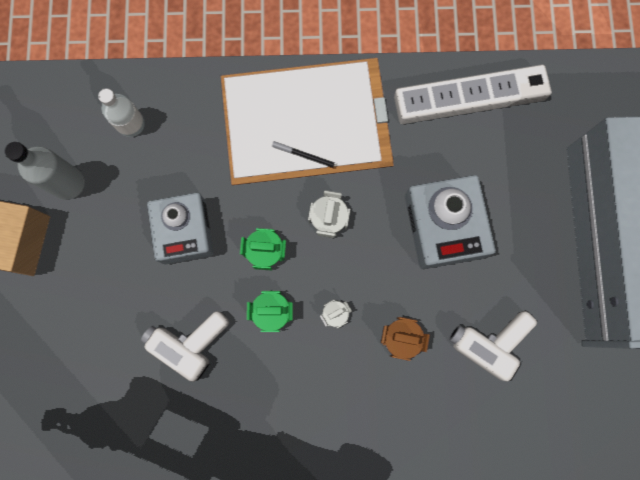

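View pics/wrist0.png

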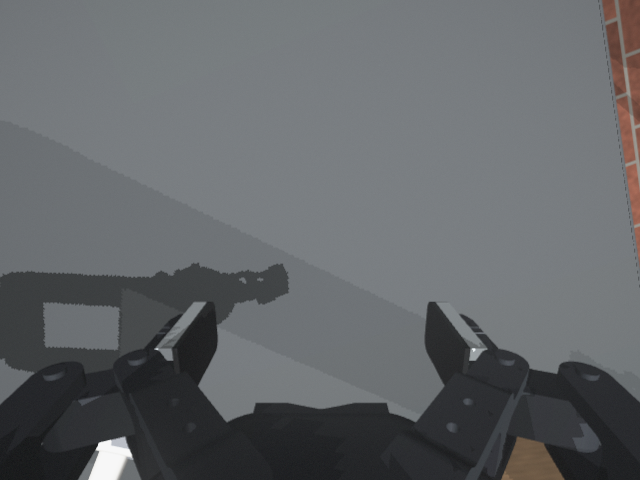

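The top view shows the larger grey cover near (330,213) and the larger source's port near (453,206). In the scene view they are near (347,297) and (206,343). I'll zoom in on both.

```bash
python3 - <<'E'
import cv2,numpy as np
t=cv2.imread('pics/top0.png');s=cv2.imread('pics/scene0.png')
a=cv2.resize(t[180:250,295:365],(400,400),interpolation=cv2.INTER_CUBIC)
b=cv2.resize(t[165:265,405:505],(400,400),interpolation=cv2.INTER_CUBIC)
cv2.imwrite('pics/z1.png',np.hstack([a,b]))
a=cv2.resize(s[260:340,307:387],(400,400),interpolation=cv2.INTER_CUBIC)
b=cv2.resize(s[290:410,150:270],(400,400),interpolation=cv2.INTER_CUBIC)
cv2.imwrite('pics/z2.png',np.hstack([a,b]))
E
```

```text
(no output)
```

View pics/z1.png

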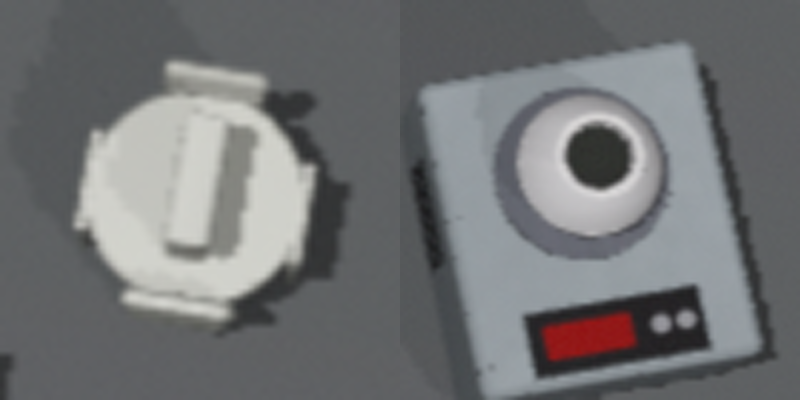

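View pics/z2.png

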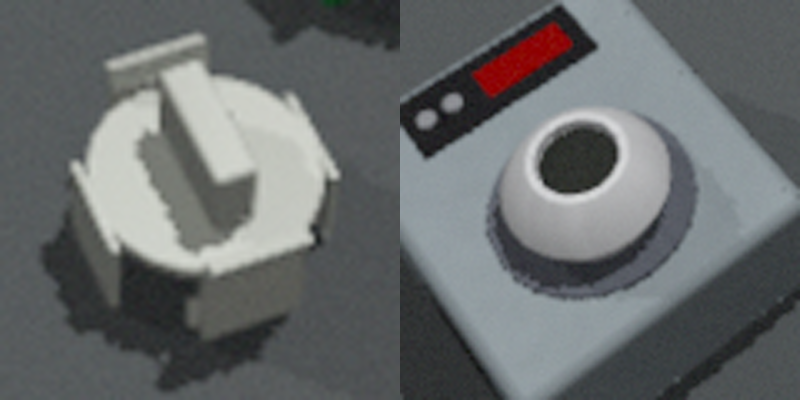

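```bash
cat >h.py <<'E'
import numpy as np,cv2
from bench import *
from scipy.spatial.transform import Rotation as Ro
def ray(n,uv,o=None):
    m=camera_model(n);d=np.linalg.solve(m['intrinsics'],[uv[0],uv[1],1.])
    if n!='wrist': R=m['R'];return -R.T@m['t'],R.T@d
    T=m['tool_from_camera'];Q=Ro.from_quat(o['eef_rot']).as_matrix()
    return Q@T[:3,3]+o['tool_pos'],Q@T[:3,:3]@d
def onz(n,uv,z,o=None):
    c,d=ray(n,uv,o);return (c+d*(z-c[2])/d[2]).round(4)
def tri(a,b):
    A=np.zeros((3,3));v=np.zeros(3);L=[]
    for c,d in(a,b):
        d=d/np.linalg.norm(d);P=np.eye(3)-np.outer(d,d);A+=P;v+=P@c;L.append((c,P))
    x=np.linalg.solve(A,v);return x.round(4),[round(np.linalg.norm(P@(x-c)),4) for c,P in L]
E
python3 - <<'E'
from h import *
t=cv2.imread('pics/top0.png');s=cv2.imread('pics/scene0.png')
H={}
for n,im,(x0,y0,x1,y1) in(('top',t,(440,190,470,220)),('scene',s,(183,320,225,355))):
    g=im[y0:y1,x0:x1].max(2);m=(g<95).astype(np.uint8)
    c,_=cv2.findContours(m,cv2.RETR_EXTERNAL,cv2.CHAIN_APPROX_NONE)
    for k in c:
        if len(k)>12:
            e=cv2.fitEllipse(k);print(n,e[0][0]+x0,e[0][1]+y0,e[1])
top=lambda x,y,w,h,k:(w+(x+.5)/k-.5,h+(y+.5)/k-.5)
ft=top(197.5,181,295,180,400/70);fs=top(210,120,307,260,5)
pt=top(200,155,405,165,4);ps=top(179,157,150,290,400/120)
print('fin',ft,fs,tri(ray('top',ft),ray('scene',fs)),onz('top',ft,.058),onz('scene',fs,.058))
print('port',pt,ps,tri(ray('top',pt),ray('scene',ps)),onz('top',pt,.104),onz('scene',ps,.104))
P=[top(x,y,295,180,400/70) for x,y in((208,116),(187,246))]
a,b=[onz('top',p,.058) for p in P];print('fin ends',a,b,np.linalg.norm(a-b),np.arctan2(*(a-b)[1::-1]))
P=[top(x,y,307,260,5) for x,y in((185,67),(235.5,174))]
a,b=[onz('scene',p,.058) for p in P];print('fin ends',a,b,np.linalg.norm(a-b),np.arctan2(*(a-b)[1::-1]))
print(Ro.from_quat(get_obs()['eef_rot']).as_matrix().round(3))
E
```

```text
top 454.11377334594727 203.77252674102783 (14.1824369430542, 14.768866539001465)
scene 203.0419578552246 337.5914764404297 (18.043546676635742, 23.465944290161133)
fin (329.15, 211.2625) (348.6, 283.6) (array([ 0.6392, -0.011 ,  0.0566]), [np.float64(0.0001), np.float64(0.0001)]) [ 0.6389 -0.0109  0.058 ] [ 0.64   -0.0117  0.058 ]
port (454.625, 203.375) (203.35, 336.75) (array([ 0.6375, -0.23  ,  0.1035]), [np.float64(0.0003), np.float64(0.0003)]) [ 0.6374 -0.2296  0.104 ] [ 0.6377 -0.2303  0.104 ]
fin ends [ 0.6603 -0.0148  0.058 ] [ 0.6177 -0.007   0.058 ] 0.04330819783828458 -0.18109265653121875
fin ends [ 0.6199 -0.007   0.058 ] [ 0.6598 -0.0164  0.058 ] 0.04099231635318994 2.910222617774261
[[-0.001 -0.936  0.352]
 [-0.001  0.352  0.936]
 [-1.     0.    -0.002]]
```

Both views agree to about 1 mm. The fin top centre is (0.639,-0.011,0.057) with yaw -0.18 to -0.23. The port is at (0.6375,-0.230,0.1035). Next I'll move above the cover.

servo_tool(deltas=[[0,-0.125,-0.0855,0,0,0,0.3],[0,-0.125,-0.0855,0,0,0,0.3],[0,-0.125,-0.0855,0,0,0,0.3],[0,-0.125,-0.0855,0,0,0,0.3],[0,-0.125,-0.0855,0,0,0,0.3],[0,-0.125,-0.0855,0,0,0,0.3],[0,-0.125,-0.0855,0,0,0,0.3],[0,-0.125,-0.0855,0,0,0,0.3],[0,-0.125,-0.0855,0,0,0,0.3],[0,-0.125,-0.0855,0,0,0,0.3],[0,-0.125,-0.0855,0,0,0,0.3],[0,-0.125,-0.0855,0,0,0,0.3],[0,-0.125,-0.0855,0,0,0,0.3],[0,-0.125,-0.0855,0,0,0,0.3],[0,-0.125,-0.0855,0,0,0,0.3],[0,-0.125,-0.0855,0,0,0,0.3],[0,0,0,-0.027,0,0,0.3],[0,0,0,-0.027,0,0,0.3],[0,0,0,0,0,0,0.3]])

```text
clock: 2.52
tool_pos: [0.6368, -0.0106, 0.2308]
eef_rot: [-0.45, 0.546, 0.45, 0.545]
ft_force: [-0.1, -0.8, 0.1]
finger_gap: 0.0554
```

```bash
python3 - <<'E'
from h import *
o=get_obs();im=capture('wrist');cv2.imwrite('pics/w1.png',im[:,:,::-1])
print(o['clock'],o['tool_pos'],o['ft_force'],o['finger_gap']);print(Ro.from_quat(o['eef_rot']).as_matrix().round(3))
E
```

```text
2.525 [ 0.63683768 -0.01055422  0.230823  ] [-0.14727934 -0.75967647  0.11811147] 0.05543533428562635
[[-0.001 -0.982  0.19 ]
 [ 0.     0.19   0.982]
 [-1.     0.001  0.   ]]
```

View pics/w1.png

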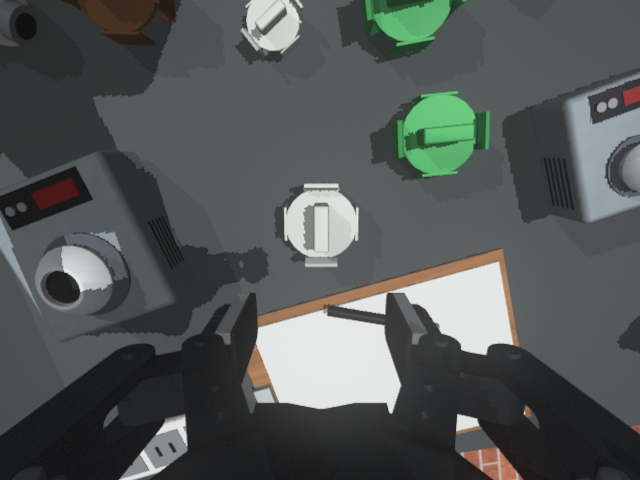

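The wrist view shows the fin upright at columns 315–328 and rows 204–251, so the yaw is aligned. I'll check its position by ray and also measure the port from here, with the hole near (64,287).

```bash
python3 - <<'E'
from h import *
o=get_obs()
print(onz('wrist',(321.5,227.5),.058,o),onz('wrist',(321.5,204),.058,o),onz('wrist',(321.5,251),.058,o),onz('wrist',(64,286),.104,o))
E
```

```text
[ 0.6372 -0.0084  0.058 ] [ 0.6158 -0.0043  0.058 ] [ 0.6594 -0.0127  0.058 ] [ 0.6354 -0.225   0.104 ]
```

servo_tool(deltas=[[0.08,-0.005,0,0,0,0,0.1],[0.1,0,0,0,0,0,0.1],[0.1,0,0,0,0,0,0.1],[0.1,0,0,0,0,0,0.1],[0.1,0,0,0,0,0,0.1],[0.08,0,0,0,0,0,0.1],[0.05,0,0,0,0,0,0.1],[0.043,0,0,0,0,0,0.1],[0,0,0,0,0,0,0.1]], newtons=60)

```text
clock: 3.7
tool_pos: [0.6381, -0.0106, 0.0348]
eef_rot: [-0.45, 0.546, 0.451, 0.545]
ft_force: [0.2, 0.6, -0.2]
finger_gap: 0.0471
```

```bash
python3 - <<'E'
from h import *
o=get_obs();im=capture('wrist');cv2.imwrite('pics/w2.png',im[:,:,::-1])
im=capture('scene');cv2.imwrite('pics/s2.png',cv2.resize(im[180:380,220:486],(800,600))[:,:,::-1])
E
```

```text
(no output)
```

View pics/w2.png

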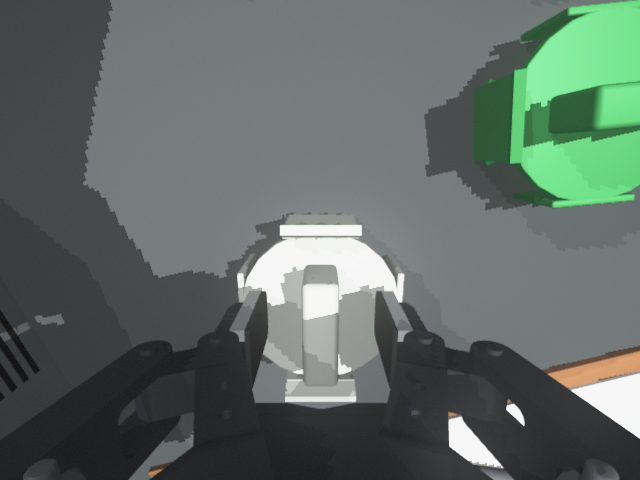

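View pics/s2.png

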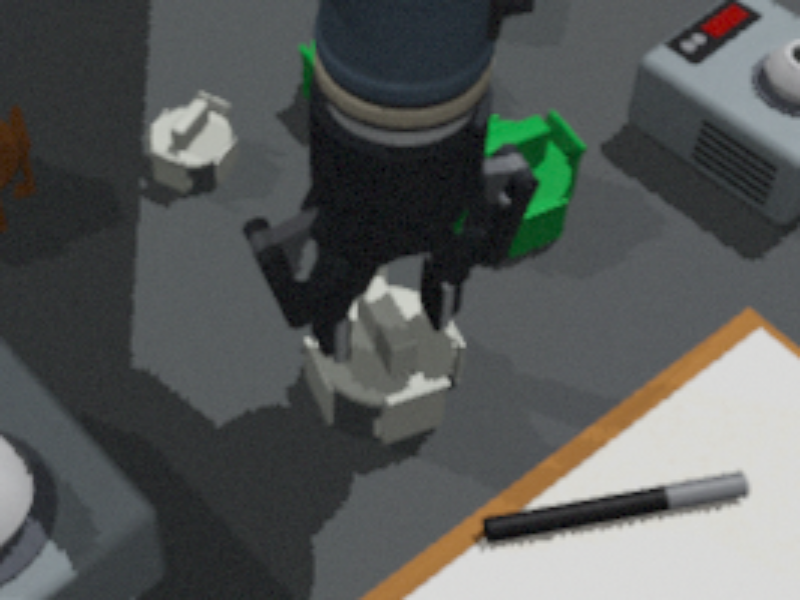

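The fin (columns 303–338) sits centred between the pads (267 and 375). I'll close on it.

servo_tool(deltas=[[0,0,0,0,0,0,-0.4],[0,0,0,0,0,0,-0.8],[0,0,0,0,0,0,-1],[0,0,0,0,0,0,-1],[0,0,0,0,0,0,-1],[0,0,0,0,0,0,-1]], newtons=80)

```text
clock: 4.55
tool_pos: [0.6393, -0.0108, 0.0364]
eef_rot: [-0.451, 0.545, 0.45, 0.546]
ft_force: [-1.0, 0.4, 5.2]
finger_gap: 0.0122
```

servo_tool(deltas=[[-0.02,0,0,0,0,0,-1],[-0.05,0,0,0,0,0,-1],[-0.09,0,0,0,0,0,-1],[-0.09,0,0,0,0,0,-1],[-0.09,0,0,0,0,0,-1],[-0.09,0,0,0,0,0,-1],[-0.06,0,0,0,0,0,-1],[-0.03,0,0,0,0,0,-1],[0,0,0,0,0,0,-1]])

```text
clock: 5.68
tool_pos: [0.6386, -0.0107, 0.1917]
eef_rot: [-0.45, 0.545, 0.45, 0.545]
ft_force: [-0.9, -1.2, -1.5]
finger_gap: 0.0125
```

```bash
python3 - <<'E'
from h import *
o=get_obs();print(o['tool_pos']);print(Ro.from_quat(o['eef_rot']).as_matrix().round(3));im=capture('wrist');cv2.imwrite('pics/w3.png',im[:,:,::-1])
im=capture('scene');cv2.imwrite('pics/s3.png',im[:,:,::-1])
E
```

```text
[ 0.63859299 -0.0106682   0.19170691]
[[ 0.    -0.982  0.189]
 [-0.     0.189  0.982]
 [-1.    -0.     0.   ]]
```

View pics/w3.png

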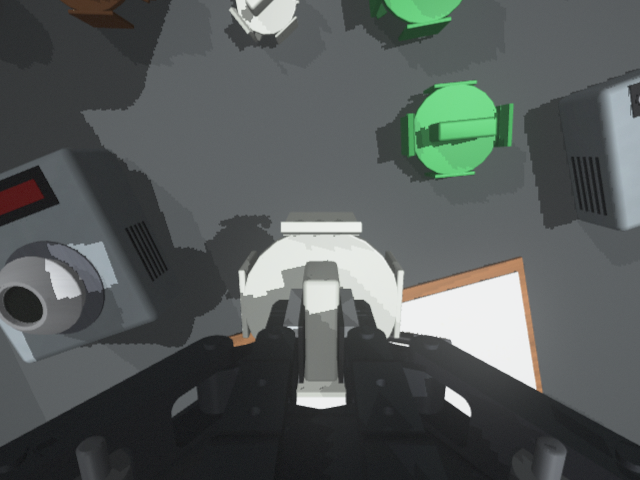

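View pics/s3.png

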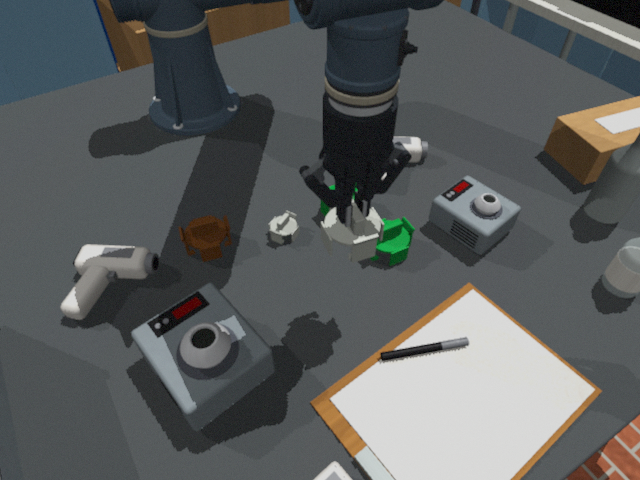

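```bash
python3 - <<'E'
from h import *
o=get_obs();p=o['tool_pos'];u=np.array([.982,-.189,0])
im=cv2.imread('pics/w3.png')
cv2.imwrite('pics/w3z.png',cv2.resize(im[200:420,220:420],(727,600*4//3 if 0 else 600)))
zo=p[2]-.0094
for r in(278,280,282): print('fin near edge',(onz('wrist',(320.5,r),zo+.031,o)-p)@u)
for r in(222,): print('tab near-top',(onz('wrist',(320.5,r),zo+.017,o)-p)@u)
E
```

```text
fin near edge -0.02289699474310727
fin near edge -0.02207359474310736
fin near edge -0.021367294743107324
tab near-top -0.04121559474310729
```

View pics/w3z.png

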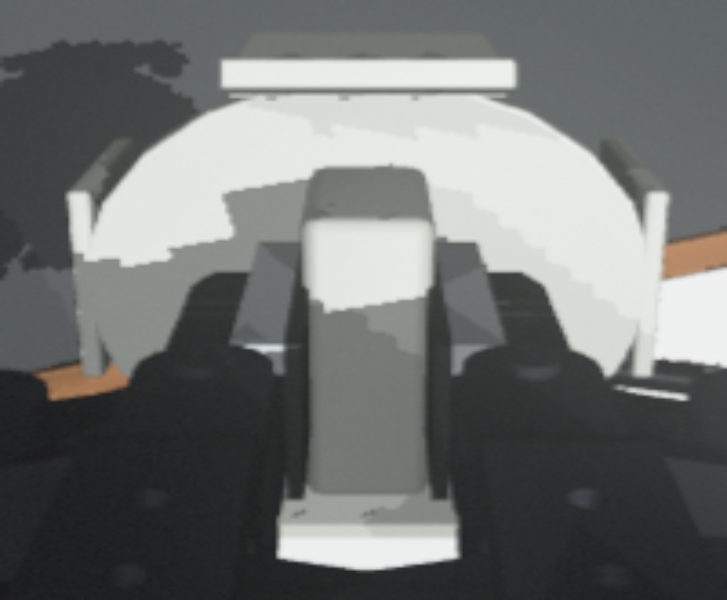

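The grip is good: the cover's centre is on the TCP axis (fin near edge -22 mm, tab -41 mm) and it hangs level. Now I'll carry it over the port.

servo_tool(deltas=[[0,-0.006,-0.03,0,0,0,-1],[0,-0.013,-0.07,0,0,0,-1],[0,-0.02,-0.11,0,0,0,-1],[0,-0.02,-0.11,0,0,0,-1],[0,-0.02,-0.11,0,0,0,-1],[0,-0.02,-0.11,0,0,0,-1],[0,-0.016,-0.086,0,0,0,-1],[0,-0.0115,-0.06,0,0,0,-1],[0,-0.006,-0.03,0,0,0,-1],[0,0,0,0,0,0,-1],[0,0,0,0,0,0,-1]])

```text
clock: 7.15
tool_pos: [0.637, -0.228, 0.1913]
eef_rot: [-0.45, 0.545, 0.451, 0.545]
ft_force: [0.3, 0.2, -1.9]
finger_gap: 0.0122
```

```bash
python3 - <<'E'
from h import *
o=get_obs();print(o['tool_pos'],o['ft_force'],o['finger_gap']);im=capture('top');cv2.imwrite('pics/t4.png',cv2.resize(im[120:300,370:610],(800,600))[:,:,::-1])
im=capture('scene');cv2.imwrite('pics/s4.png',cv2.resize(im[230:440,80:360],(800,600))[:,:,::-1])
E
```

```text
[ 0.6369908  -0.22795673  0.1913466 ] [ 0.28060605  0.20424528 -1.85296439] 0.012153803047381416
```

View pics/t4.png

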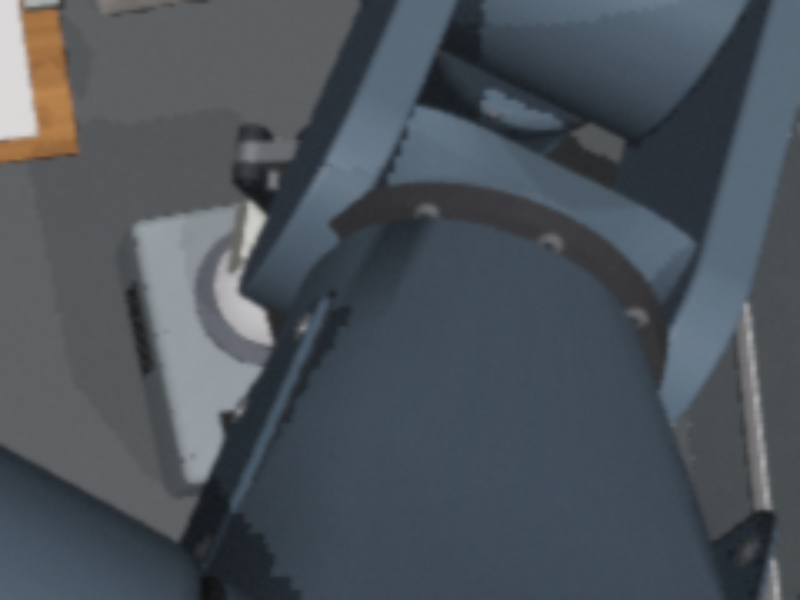

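View pics/s4.png

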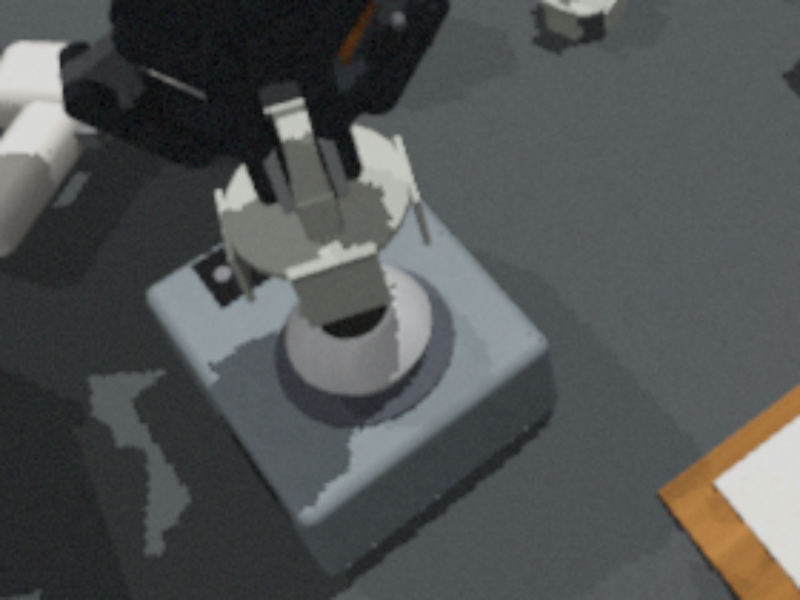

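Aligned above the port with the cover still held. I'll lower it to just above the resting height.

servo_tool(deltas=[[0.03,0,-0.004,0,0,0,-1],[0.05,0,0,0,0,0,-1],[0.05,0,0,0,0,0,-1],[0.04,0,0,0,0,0,-1],[0.02,0,0,0,0,0,-1],[0.014,0,0,0,0,0,-1],[0.01,0,0,0,0,0,-1],[0,0,0,0,0,0,-1]])

```text
clock: 8.25
tool_pos: [0.6369, -0.2303, 0.1273]
eef_rot: [-0.45, 0.545, 0.45, 0.545]
ft_force: [0.0, -0.5, -1.2]
finger_gap: 0.0123
```

servo_tool(deltas=[[0.007,0,0,0,0,0,-1],[0.007,0,0,0,0,0,-1],[0,0,0,0,0,0,-1]])

```text
clock: 8.62
tool_pos: [0.637, -0.2302, 0.1237]
eef_rot: [-0.45, 0.545, 0.45, 0.545]
ft_force: [-0.3, 1.1, 4.1]
finger_gap: 0.0123
```

```bash
python3 - <<'E'
from h import *
o=get_obs();print(o['tool_pos'],o['ft_force'],o['torque'])
im=capture('scene');cv2.imwrite('pics/s5.png',cv2.resize(im[280:400,140:300],(800,600))[:,:,::-1])
E
```

```text
[ 0.63697581 -0.23024136  0.12374055] [-0.25113573  1.12137056  4.08872258] [0.17273194 0.20622388 0.01470032]
```

View pics/s5.png

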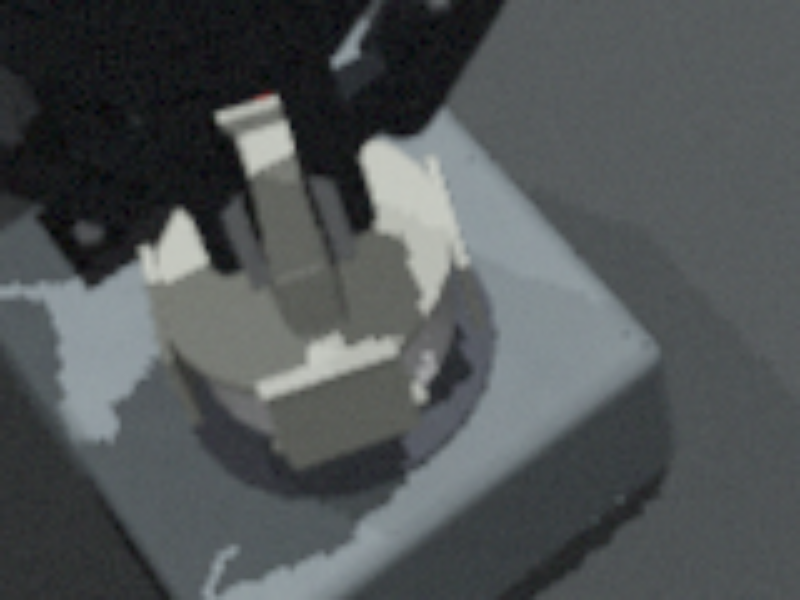

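The cover is seated over the port and contact came at the expected resting height. I'll press straight down slowly.

servo_tool(deltas=[[0.007,0,0,0,0,0,-1],[0.007,0,0,0,0,0,-1],[0.007,0,0,0,0,0,-1],[0,0,0,0,0,0,-1]])

```text
clock: 9.18
tool_pos: [0.6368, -0.2302, 0.1169]
eef_rot: [-0.45, 0.545, 0.45, 0.545]
ft_force: [-1.3, 2.1, 1.3]
finger_gap: 0.0123
```

servo_tool(deltas=[[0.006,0,0,0,0,0,-1],[0.006,0,0,0,0,0,-1],[0,0,0,0,0,0,-1]])

```text
clock: 9.55
tool_pos: [0.6367, -0.2305, 0.1135]
eef_rot: [-0.45, 0.545, 0.45, 0.545]
ft_force: [-2.0, 0.6, 4.4]
finger_gap: 0.0125
```

servo_tool(deltas=[[0.005,0,0,0,0,0,-1],[0.005,0,0,0,0,0,-1],[0,0,0,0,0,0,-1]])

```text
clock: 9.93
tool_pos: [0.6368, -0.2305, 0.1134]
eef_rot: [-0.451, 0.545, 0.45, 0.545]
ft_force: [-5.7, 3.0, 16.2]
finger_gap: 0.0122
```

```bash
python3 - <<'E'
from h import *
o=get_obs();print(o['tool_pos'],o['ft_force'],o['torque'])
im=capture('scene');cv2.imwrite('pics/s6.png',cv2.resize(im[280:400,140:300],(800,600))[:,:,::-1])
im=capture('wrist');cv2.imwrite('pics/w6.png',im[:,:,::-1])
E
```

```text
[ 0.63684488 -0.23052097  0.11341352] [-5.7010921   3.01093337 16.15925417] [ 0.4626357   0.93881619 -0.01907104]
```

View pics/s6.png

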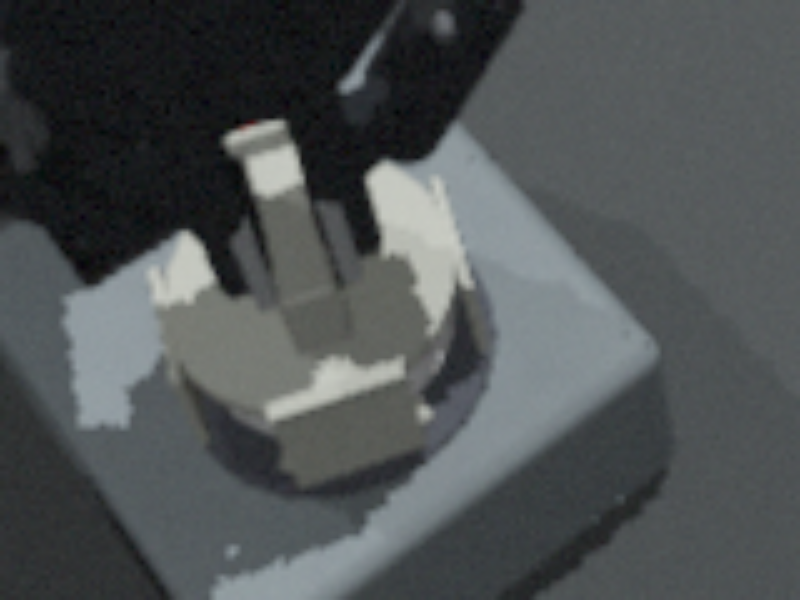

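View pics/w6.png

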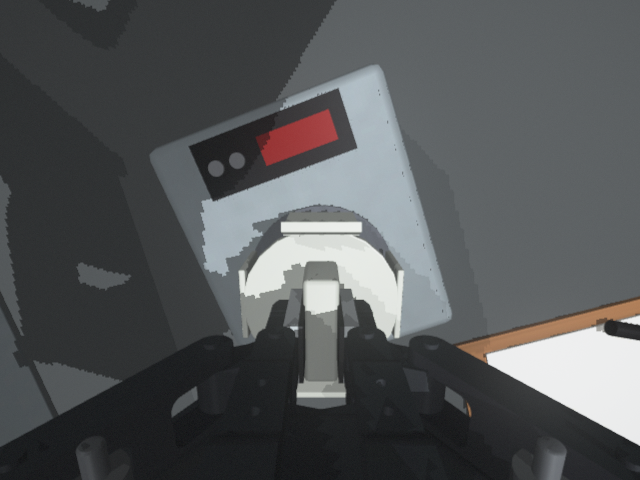

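It stopped at exactly the home height (0.1134) and the force is rising, so it looks bottomed out. I'll press a little harder, then ease off with a slight upward tug to check that the clips hold.

servo_tool(deltas=[[0.005,0,0,0,0,0,-1],[0.004,0,0,0,0,0,-1],[0,0,0,0,0,0,-1]])

```text
clock: 10.4
tool_pos: [0.6369, -0.2305, 0.1134]
eef_rot: [-0.451, 0.545, 0.45, 0.545]
ft_force: [-9.6, 3.5, 27.2]
finger_gap: 0.0126
```

servo_tool(deltas=[[-0.009,0,0,0,0,0,-1],[-0.009,0,0,0,0,0,-1],[-0.005,0,0,0,0,0,-1],[0,0,0,0,0,0,-1]])

```text
clock: 10.9
tool_pos: [0.6366, -0.2303, 0.1135]
eef_rot: [-0.45, 0.545, 0.451, 0.545]
ft_force: [0.3, 0.3, -0.1]
finger_gap: 0.0122
```

servo_tool(deltas=[[-0.004,0,0,0,0,0,-1],[0,0,0,0,0,0,-1]])

```text
clock: 11.15
tool_pos: [0.6364, -0.2302, 0.1147]
eef_rot: [-0.45, 0.545, 0.451, 0.545]
ft_force: [-0.7, -0.2, -2.9]
finger_gap: 0.0123
```

servo_tool(deltas=[[-0.003,0,0,0,0,0,-1],[0,0,0,0,0,0,-1]])

```text
clock: 11.4
tool_pos: [0.6363, -0.2301, 0.1149]
eef_rot: [-0.45, 0.545, 0.451, 0.545]
ft_force: [1.4, -0.7, -11.7]
finger_gap: 0.0124
```

The tug was resisted with 11.7 N after about 1.5 mm of play, so the clips are latched. I'll press it back home, release and withdraw.

servo_tool(deltas=[[0.006,0,0,0,0,0,-1],[0.004,0,0,0,0,0,-1],[0.003,0,0,0,0,0,-1],[0,0,0,0,0,0,-1]])

```text
clock: 11.9
tool_pos: [0.6373, -0.2305, 0.1135]
eef_rot: [-0.451, 0.545, 0.45, 0.545]
ft_force: [-0.5, 0.3, 1.4]
finger_gap: 0.0125
```

servo_tool(deltas=[[0,0,0,0,0,0,-0.4],[0,0,0,0,0,0,0],[0,0,0,0,0,0,0],[0,0,0,0,0,0,0],[-0.03,0,0,0,0,0,0],[-0.06,0,0,0,0,0,0],[-0.1,0,0,0,0,0,0],[-0.1,0,0,0,0,0,0],[-0.1,0,0,0,0,0,0],[0,0.12,0.1,0,0,0,0],[0,0.12,0.12,0,0,0,0],[0,0.12,0.12,0,0,0,0],[0,0.12,0.12,0,0,0,0],[0,0,0.12,0,0,0,0],[0,0,0.12,0,0,0,0],[0,0,0.12,0,0,0,0],[0,0,0,0,0,0,0]])

```text
clock: 14.02
tool_pos: [0.5425, 0.0405, 0.231]
eef_rot: [-0.452, 0.544, 0.451, 0.545]
ft_force: [-0.7, -0.4, -0.1]
finger_gap: 0.0428
```

```bash
python3 - <<'E'
from h import *
o=get_obs();print(o['tool_pos'],o['ft_force'],o['finger_gap'])
a=capture('top');b=capture('scene')
cv2.imwrite('pics/t7.png',a[:,:,::-1])
cv2.imwrite('pics/z7.png',np.hstack([cv2.resize(a[155:255,405:505],(400,400),interpolation=2),cv2.resize(b[270:390,150:270],(400,400),interpolation=2)])[:,:,::-1])
E
```

```text
[0.54247839 0.04047309 0.23103881] [-0.68504084 -0.43972871 -0.12416072] 0.042763065904565876
```

View pics/z7.png

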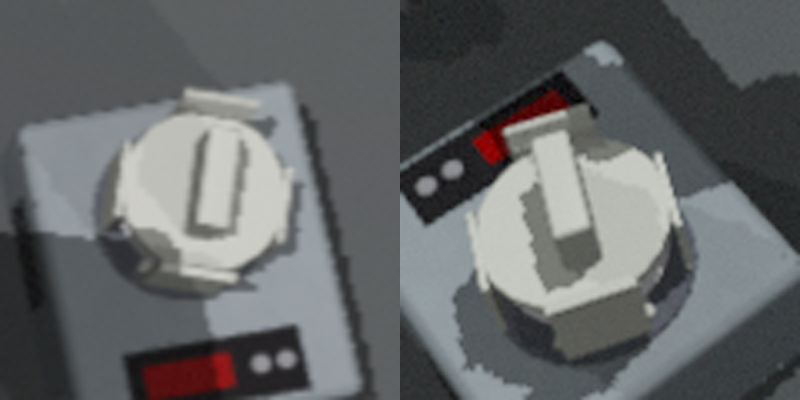

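View pics/t7.png

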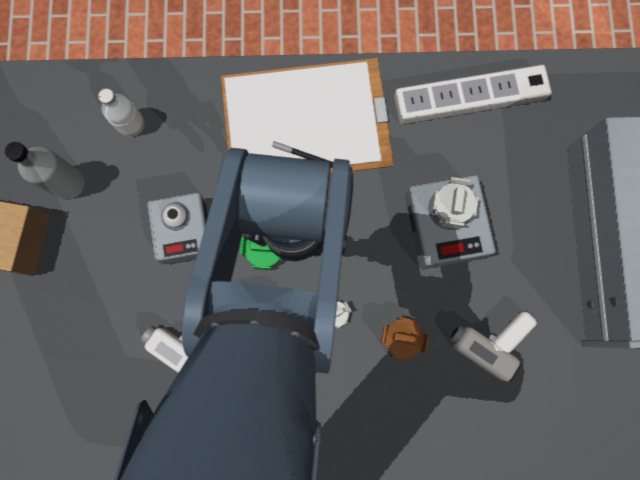

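```bash
python3 - <<'E'
from h import *
f=lambda x,y,w,h,k:(w+(x+.5)/k-.5,h+(y+.5)/k-.5)
a=f(218,180,405,155,4);b=f(163,183,150,270,400/120)
print(tri(ray('top',a),ray('scene',b)),'expect z .135')
E
```

```text
(array([ 0.6369, -0.2305,  0.1316]), [np.float64(0.0002), np.float64(0.0002)]) expect z .135
```

```bash
python3 -c "
from bench import *
print(finish_job(),get_obs()['clock'])"
```

```text
the job is handed in; nothing more can be done
the job is handed in; nothing more can be done
```

The larger grey cover is on the larger source's port, clipped down and released, and I handed the job in at about 14 s of the 38 s allowed. I gripped it by its fin, carried it over, lowered it onto the port and pressed it straight down.

- **Height:** the gripper stopped at the height expected for fully home. It did not move when I raised the press from 16 to 27 N, so the cover had bottomed out.
- **Clips:** an upward tug gave about 1.5 mm of play, then held against 11.7 N, so the cover is latched. I pressed it back home before letting go. I didn't see each hook under the rim separately.
- **Final look:** with the gripper clear, both fixed cameras show the cover level on the port, at (0.637, -0.2305).
- **A small disagreement:** the cameras put the top of the fin at 0.132 m, against 0.135 m expected. That is about the error of picking the points by eye, and it rules out the cover sitting 10 mm too high. An early wrist-camera reading of the port was about 5 mm off in y; I used the two fixed cameras, which agreed with each other.

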